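Swap tool batteries on the chargers

TASK

Put the flat battery pack that stands on the bench into the empty charger, pushed fully home with both its catches sprung out, and let go of it. Then take the charged pack out of the charger with the green light by pinching its two side catches together, lift it straight out, and finish still holding it by the pinched catches a hand's width above its charger. Leave the pack that is still charging (amber light) and the other things on the bench where they are.

Things in the scene. Friction and masses are not known exactly. Their poses are not given: they have to be found in the camera images.
- flat_pack: the flat 12 V tool battery (black, one red bar on its top) standing free on its stem on the bench. 86 mm tall, 0.36 kg; origin at the centre of the stem's lower end, z up. Stem 44 (x) x 36 (y) mm, z 0 to 46, its lowest 12 mm tapered to 38 x 30; head above it 60 (x) x 46 (y) mm, z 46 to 86. Orange sprung catches on its +y and -y sides. All packs are alike and fit a charger either way round
- charged_pack: the fully charged pack (four green bars on its top), latched in charger_ready; sizes, origin and axes as flat_pack
- busy_pack: pack still charging (two amber bars on its top), latched in charger_busy, alike in size: leave it there
- charger_empty: the empty one, its light bar dark: grey charger screwed to the bench. Origin on the bench under the well's axis, z up, x to its rear. Housing x -75 to 40, y -38 to 38, 20 to 42 mm high; dark well block 62 (x) x 54 (y) x 55 mm high. A seated pack's head rests on the block's top with the pack's origin on the axis at z 9 mm, axes parallel
- charger_ready: the charger with the green light bar on its sloping front, holding the charged pack; sizes, origin and axes as charger_empty
- charger_busy: the charger with the amber light bar on its sloping front, holding the pack still on charge; sizes, origin and axes as charger_empty
- charger_empty_mouth (a point): centre of the well's mouth, 55 mm above the bench; the well is 46 (x) x 38 (y) mm, flared at the rim to 52 x 42. Under the mouth, on its +y and -y sides, a ledge 5 mm thick: a pack's two teeth spring out below it and hold the pack against any pull until both catches are pressed together. Pushed down (under 20 N), its sloped teeth snap past
- flat_pack_pad_l (a point): centre of the outer face of the +y catch's thumb pad, 70 mm above the stem's lower end; the pad is 26 mm wide (along x), 24 mm high (z 58 to 82). The two pads are 57 mm apart when out, 47 mm pressed. Pad and tooth are one piece: the tooth (z 30 to 40 mm on the stem's side, 3.5 mm proud, flat above, sloped below) goes in with the pad
- flat_pack_pad_r (a point): the same on the -y side of the flat pack
- charged_pack_pad_l (a point): centre of the outer face of the +y thumb pad of the charged pack, sizes as on the flat pack
- charged_pack_pad_r (a point): the same on the -y side of the charged pack
- flat_pack_catch_l (a joint): how far the catch on the +y side of flat_pack is pressed in: 0 m sprung out, 0.005 m fully in. Its spring takes 3 N to start and 6 N fully in; in a charger it frees its side from about 0.003 m
- flat_pack_catch_r (a joint): how far the catch on the -y side of flat_pack is pressed in: 0 m sprung out, 0.005 m fully in. Its spring takes 3 N to start and 6 N fully in; in a charger it frees its side from about 0.003 m
- charged_pack_catch_l (a joint): how far the catch on the +y side of charged_pack is pressed in: 0 m sprung out, 0.005 m fully in. Its spring takes 3 N to start and 6 N fully in; in a charger it frees its side from about 0.003 m
- charged_pack_catch_r (a joint): how far the catch on the -y side of charged_pack is pressed in: 0 m sprung out, 0.005 m fully in. Its spring takes 3 N to start and 6 N fully in; in a charger it frees its side from about 0.003 m
- spray_can: bystander, leave it alone: spray can 58 mm across, 170 mm tall, upright, origin under its centre
- deep_socket: bystander, leave it alone: steel deep socket standing upright, 28 mm across, 64 mm tall, origin under its centre
- spanner: bystander, leave it alone: steel combination spanner lying flat along its x, 200 mm long, 8 mm high, origin under its middle
- lock_nut: bystander, leave it alone: steel hexagon nut 32 mm across, 13 mm high, lying flat, origin under its centre
- tie_rod_end: bystander, leave it alone: steering ball joint, head 42 mm across and 62 mm tall over its stud, its shank along +x to 112 mm from the head's axis; origin under the head
- cordless_ratchet: bystander, leave it alone: cordless ratchet without its pack, lying along its x, about 280 mm long and 52 mm high, origin under its middle
Mind the look-alikes: they are no part of the job. Leave any brown look-alike of the charger_ready alone. Leave any pink look-alike of the busy_pack alone.

How it is judged (in metres and radians):
On the way, in this order (a step that is already met when the one before it is completed fails the run):
1. the flat pack is fully home in the empty charger, both its catches sprung out, let go (z of flat_pack in the frame of charger_empty between 0.006 and 0.0115 m and horizontal distance between flat_pack and charger_empty below 0.0035 m and angle between the z axis of flat_pack and the z axis of charger_empty, either way round below 0.06 rad and angle between the x axis of flat_pack and the x axis of charger_empty, either way round below 0.1 rad and value of joint each of flat_pack_catch_l, flat_pack_catch_r below 0.0015 m and contact force between flat_pack and the arm below 0.2 N), for 0.3 s.
2. both catches of the charged pack are pinched in while it still sits in its charger (value of joint each of charged_pack_catch_l, charged_pack_catch_r above 0.002 m and z of charged_pack in the frame of charger_ready below 0.0125 m and contact force between charged_pack and the fingers above 1 N), for 0.05 s.
3. the charged pack is lifted clear and held by its pinched catches (height (world z) of charged_pack above 0.095 m and value of joint each of charged_pack_catch_l, charged_pack_catch_r above 0.003 m and contact force between charged_pack and the fingers above 2 N and contact force between charged_pack and charger_ready below 0.1 N and contact force between charged_pack and charger_empty below 0.1 N and contact force between charged_pack and charger_busy below 0.1 N and contact force between charged_pack and flat_pack below 0.1 N and contact force between charged_pack and busy_pack below 0.1 N), for 0.3 s.
At the end, for the whole second after the job is handed in: The charged pack is held still by both catches (in 3 mm or more), its lower end 95 mm or more above the bench, clear of chargers and packs; the flat pack sits in the empty charger within 2.5 mm of home, on its axis within 3.5 mm, its catches out within 1.5 mm, untouched by the robot (all of step 1 and all of step 3 and linear speed of charged_pack below 0.05 m/s); the arm keeps its last pose, push and grip.
It fails at once if the pack that is still charging is pulled or knocked (5 mm) (distance of busy_pack from where it was at the start of the episode above 0.005 m).
It fails at once if another loose thing on the bench (can, socket, spanner, nut, ball joint, ratchet) is pushed more than 30 mm or knocked over (distance of any of spray_can, deep_socket, spanner, lock_nut, tie_rod_end, cordless_ratchet from where it was at the start of the episode above 0.03 m or angle between any of spray_can, deep_socket's own z axis and vertical above 0.5 rad).
It also fails if it takes over 54 s, if anything falls off the work surface, if the arm or the gripper's body presses on something with over 40 N, if the wrist force passes 120 N, or if a joint passes its speed limit or range.

ROBOT

A 6-joint arm with a two-finger parallel gripper is mounted at the origin on the work surface. World frame = base frame: x ahead of the robot, y to its left, z up, the work surface at z = 0. Lengths are in mm, angles in rad, forces in N, time in s.
With the tool pointing down it reaches from about 300 to 775 mm from the base axis. Payload 14.6 kg.
Tool frame: the origin (TCP) lies between the finger pads; the fingertips stand 25 mm ahead of it and the grasp point (between the pads) lies 6 mm ahead of it; z points along the fingers, y is the line along which they close (so a half turn about z gives the same grasp; the last joint's range is limited). The gripper opens to 94 mm and grips with 3 to 60 N. Pads are 16 mm wide; open, the fingers measure 119 mm over their backs; the gripper's body (75 mm by 177 mm) begins 78 mm behind the grasp point.
Start: joints at [1.148, 0.3, 1.521, -0, 1.321, -0.067], TCP at [191.584, 515.543, 230.446] pointing down, gripper open.
Joint ranges: [-3.03, 3.03], [-0.79, 2.21], [0.23, 2.52], [-1.04, 4.18], [0, 3.07], [-2.55, 2.55]. Speed limits (rad/s): [2.22, 2.22, 2.57, 3.14, 3.14, 3.14].

INTERFACE

Orientations are given as [roll, pitch, yaw] about the fixed x, y, z axes, in that order (R = Rz(yaw) Ry(pitch) Rx(roll)).
In Python, from cell import manip gives the robot as it stands. The module is installed in compiled form; this text tells all that it offers.
- The arm moves only by the tool step_arm, never from a script. Its argument "series" is one flat list of numbers, 5 for each row, row after row: the shift along the world's x, y, z in mm, then the turn about the world's z in rad, then the closure, from 0 (fully open) to 1 (shut). In form: [dx, dy, dz, spin, jaw, dx, dy, dz, spin, jaw, ...]. A call has 1 to 20 rows; each row shifts and turns the commanded pose from where the row before left it; what a row does not reach is not made up. A row lasts 1/8 s, in which the tool goes at most 62.5 mm and 10.7 degrees, less where a joint would pass 70% of its speed; a pose out of reach is approached as far as the arm can. A call is refused whole if a number of a shift passes 62.5 or a number of a turn 0.188, either way. A call with a gripper value outside its range is refused whole. The fingers move at their own pace and stop on an object; "squeeze" is the grip in N (left out, the last holds). Time passes only in rows, so rows that do not move let the fingers close. It gives the time, the measured TCP pose, the force, the opening and the grip force at its end, in the units of the state.
- manip.read_state(): the state, without advancing time (a new reading comes with each control period).
- manip.camera(name): name is "scene" or "top"; returns (picture, depth): 420x560x3 uint8, blue, green, red; 420x560 float32, mm along the optical axis (not along the pixel's ray), 0 where there is no reading.
- manip.camera_info(name): a dict with "fovy" (degrees; the focal length in pixels is half the picture's height over the tangent of half this angle, whatever the lens; pixels are square), "cx", "cy" (the principal point, pixels), "eye" and "orientation" of the camera in the world. Camera axes: x right, y down, z forward; pixel columns grow to the right and rows downward; lengths in mm; the calibration is good to about 2 mm. A picture is of the moment at which its call begins. camera_info takes no time and is no camera call.
- manip.sign_off(): hands the job in; it is judged then, once.
The state is a dict: "clock": time; "joints": joint angles; "qd": joint speeds; "effort": joint torques, N m; "eef_pos": TCP position; "eef_rot": TCP orientation; "wrist_force": force on the tool from outside, world axes, zero at the start; "moment": the same for the moment, N m; "finger_gap": finger opening in mm; "finger_force": force on a finger pad.
Only numpy, scipy, OpenCV 4.12 (cv2) and the standard library are available. Lean on these libraries where they do the work, as an engineer would, in place of code of your own. Each camera call takes 0.05 s, during which the arm holds its last target. There are 200 camera calls.

## Working session

There is one attempt and no reset: what is moved stays moved. The work goes in short steps, Python scripts to look and compute and a tool call to move; the robot and the scene stay as the last step left them, time stands still between calls to the robot, and variables do not carry over. Pictures are saved under pics/ and viewed, at most 10 in all, crops included, and the job is handed in when it is done.

Besides the shell and the picture viewer there is one more tool, called after "Request:" as name(argument=value, ...) on one line, values as JSON. step_arm: Moves the arm, as the interface text tells. Its arguments: {"type":"object","properties":{"series":{"type":"array"},"squeeze":{"type":"number"}},"required":["series"]}

```bash
mkdir -p pics; cat > h.py <<'E'
import numpy as np,cv2
from scipy.spatial.transform import Rotation as R
from cell import manip
def snap(n):
    im,d=manip.camera(n); np.savez(f'{n}.npz',im=im,d=d); return im,d
def load(n):
    z=np.load(f'{n}.npz'); return z['im'],z['d']
def RT(n):
    c=manip.camera_info(n); o=np.array(c['orientation'],float)
    M=o if o.shape==(3,3) else R.from_euler('xyz',o).as_matrix()
    return c,M,210/np.tan(np.radians(c['fovy'])/2)
def cloud(n,d):
    c,M,f=RT(n); v,u=np.mgrid[:420,:560]
    P=np.stack([(u-c['cx'])/f*d,(v-c['cy'])/f*d,d],-1)
    return P@M.T+np.array(c['eye'])
E
python3 - <<'E'
from h import *
for n in('scene','top'):
    im,d=snap(n); print(manip.camera_info(n)); cv2.imwrite(f'pics/{n}0.png',cv2.resize(im,(800,600),interpolation=cv2.INTER_CUBIC))
print(manip.read_state())
E
```

```text
{'fovy': 43.571281653861405, 'cx': 277.162835683975, 'cy': 214.01938006248324, 'eye': array([1144.56430815,  836.40499384, 1039.68674101]), 'orientation': array([-2.32907183,  0.01741938,  2.56222279])}
{'fovy': 53.870891928131634, 'cx': 279.82331815541374, 'cy': 209.37959243944428, 'eye': array([ 494.96954314,   -5.39782679, 1051.68030598]), 'orientation': array([-3.01805517, -0.00430871, -1.58351959])}
{'clock': 0.1, 'joints': array([ 1.14840543e+00,  3.00422193e-01,  1.52152274e+00, -4.33572355e-05,
        1.32070669e+00, -6.65856359e-02]), 'qd': array([ 0.00060806,  0.00087854, -0.00193265,  0.00175454,  0.0012755 ,
        0.00067377]), 'effort': array([ 6.52433428e-04, -5.32648230e+01, -3.53284907e+01,  7.09524332e-02,
        2.35185988e-02, -5.22928201e-05]), 'eef_pos': array([191.50706422, 515.35403194, 229.93782339]), 'eef_rot': array([-3.14053324e+00, -2.85560303e-05,  2.78579813e+00]), 'wrist_force': array([-0.03029636, -0.80054011,  0.37416588]), 'moment': array([-0.00124467,  0.02030167,  0.03777013]), 'finger_force': 0.0, 'finger_gap': 93.67545810165255}
```

View pics/top0.png

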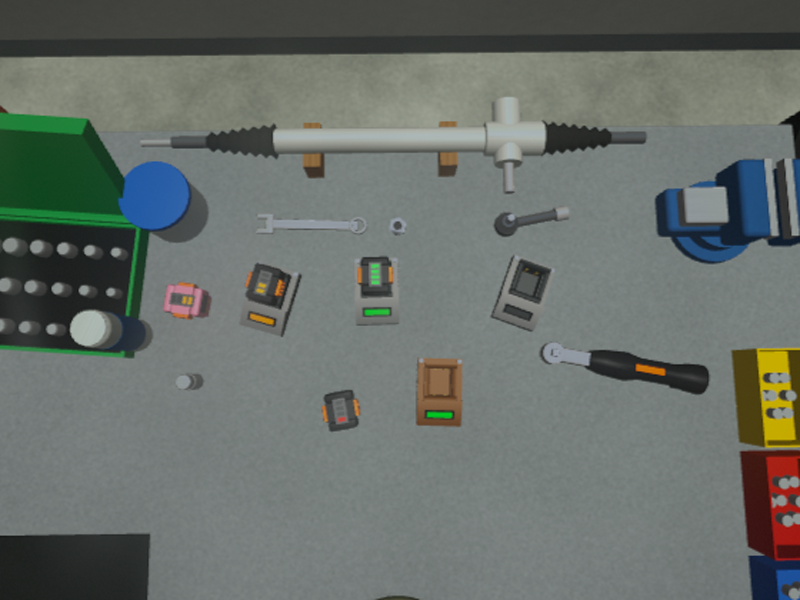

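View pics/scene0.png

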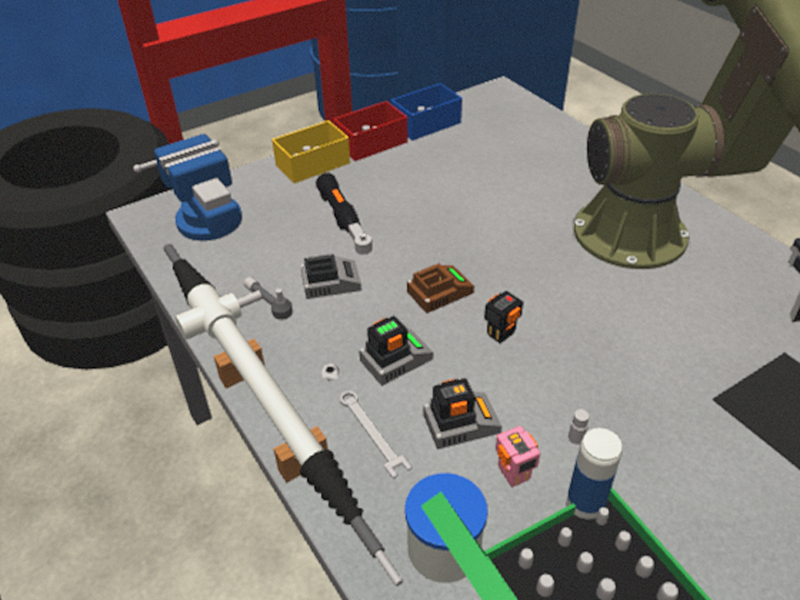

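The top view shows the flat pack (red bar) at (341,411), charged pack at (376,275), empty charger at (528,283) and busy pack at (267,285). Next I measure these from depth.

```bash
python3 - <<'E'
from h import *
im,d=load('top'); W=cloud('top',d)
ims,ds=load('scene'); S=cloud('scene',ds)
def near(u,v): 
    return W[int(v*.7),int(u*.7)]
for n,u,v,z0,z1 in (('flat',341,405,80,92),('charged',376,270,89,101),('empty',530,278,49,60),('busy',267,280,89,101)):
    c=near(u,v); print(n,'px',c.round(1))
    for nm,P in(('top',W),('scene',S)):
        m=(np.hypot(P[...,0]-c[0],P[...,1]-c[1])<50)&(P[...,2]>z0)&(P[...,2]<z1)
        q=P[m]; r=cv2.minAreaRect(q[:,:2].astype(np.float32)); print(nm,m.sum(),np.round(r[0],1),np.round(r[1],1),round(r[2],1),'z',np.median(q[:,2]).round(1))
print('bench',near(440,330),np.median(S[(abs(S[...,0]-350)<10)&(abs(S[...,1]+50)<10)][:,2]))
a=cv2.resize(im[160:310,215:400],(740,600),interpolation=cv2.INTER_CUBIC)
cv2.imwrite('pics/crop.png',a)
E
```

```text
flat px [445.2  87.4  86.2]
top 569 [435.5  88.4] [59.9 57.4] 10.1 z 86.2
scene 289 [438.   91.3] [61.5 56.3] 6.5 z 84.6
charged px [662.   27.7  97.4]
top 525 [654.9  30.4] [56.6 59.5] 89.4 z 95.2
scene 322 [658.3  34.3] [59.2 57.2] 8.6 z 93.7
empty px [ 661.2 -245.2    8.4]
top 278 [ 648.4 -234. ] [54.4 62.8] 69.0 z 54.8
scene 144 [ 649.6 -231.9] [62.8 63.1] 71.0 z 52.8
busy px [647.4 207.4  98. ]
top 540 [643.3 213.8] [56.9 60.2] 72.8 z 94.9
scene 423 [645.4 216. ] [57.9 59.9] 74.3 z 93.6
bench [571.4463804  -82.53179378   2.80076048] -1.9608731478867867
```

View pics/crop.png

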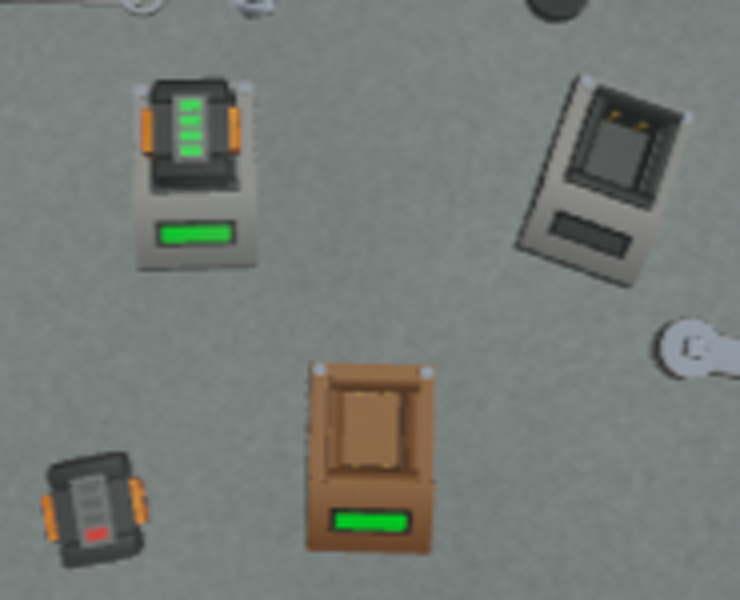

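Request:
step_arm(series=[24.4,-42.7,-4,0.053,0,24.4,-42.7,-4,0.053,0,24.4,-42.7,-4,0.053,0,24.4,-42.7,-4,0.053,0,24.4,-42.7,-4,0.053,0,24.4,-42.7,-4,0.053,0,24.4,-42.7,-4,0.053,0,24.4,-42.7,-4,0.053,0,24.4,-42.7,-4,0.053,0,24.4,-42.7,-4,0.053,0,0,0,0,0,0,0,0,0,0,0], squeeze=25)

```text
clock: 1.6
eef_pos: [435.3, 88.8, 190.3]
eef_rot: [3.141, -0.001, -2.968]
wrist_force: [-0.4, 0.6, 0.7]
finger_gap: 94.1
finger_force: 0.0
```

Request:
step_arm(series=[0,0,-30,0,0,0,0,-30,0,0,0,0,-30,0,0,0,0,-15,0,0,0,0,-6,0,0,0,0,0,0,0,0,0,0,0,1,0,0,0,0,1,0,0,0,0,1,0,0,0,0,1,0,0,0,0,1,0,0,0,0,1])

```text
clock: 3.1
eef_pos: [435.8, 88.4, 79.7]
eef_rot: [-3.141, 0.0, -2.967]
wrist_force: [-0.4, -2.5, 4.1]
finger_gap: 45.5
finger_force: 25.0
```

Request:
step_arm(series=[0,0,20,0,1,0,0,30,0,1,0,0,30,0,1,21.3,-32.2,0,-0.054,1,21.3,-32.2,0,-0.054,1,21.3,-32.2,0,-0.054,1,21.3,-32.2,0,-0.054,1,21.3,-32.2,0,-0.054,1,21.3,-32.2,0,-0.054,1,21.3,-32.2,0,-0.054,1,21.3,-32.2,0,-0.054,1,21.3,-32.2,0,-0.054,1,21.3,-32.2,0,-0.054,1,0,0,0,0,1,0,0,0,0,1])

```text
clock: 4.97
eef_pos: [648.1, -232.9, 158.4]
eef_rot: [3.141, -0.002, 2.776]
wrist_force: [-0.2, 0.7, -3.3]
finger_gap: 45.3
finger_force: 25.0
```

```bash
python3 - <<'E'
from h import *
im,d=snap('top'); ims,ds=snap('scene'); W=cloud('top',d);S=cloud('scene',ds)
print(manip.read_state()['eef_pos'])
a=cv2.resize(im[150:260,310:430],(400,367),interpolation=cv2.INTER_CUBIC)
b=cv2.resize(ims[110:220,180:300],(400,367),interpolation=cv2.INTER_CUBIC)
cv2.imwrite('pics/c2.png',np.hstack([a,b]))
E
```

```text
[ 648.3034603  -232.53594894  159.26688769]
```

View pics/c2.png

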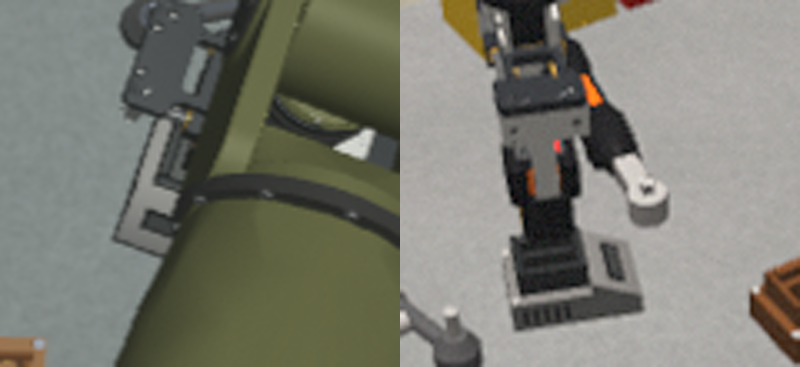

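```bash
python3 - <<'E'
from h import *
ims,ds=load('scene');S=cloud('scene',ds)
t=np.radians(-21); e=np.array([np.cos(t),np.sin(t)]); f=np.array([-e[1],e[0]])
for c in [np.array([648.2,-232.8])]:
    q=S.reshape(-1,3); x=(q[:,:2]-c)@e; y=(q[:,:2]-c)@f; z=q[:,2]
    for z0,z1 in((-5,6),(10,18),(22,32),(32,40),(45,51),(51,58),(90,96),(96,106),(106,116),(120,126),(126,140),(140,150),(150,160)):
        m=(z>z0)&(z<z1)&(abs(x)<60)&(abs(y)<(20 if z0>55 else 36))
        m2=(z>z0)&(z<z1)&(abs(x)<(15 if z0>55 else 36))&(abs(y)<60)
        print(z0,z1,m.sum(),'x',np.percentile(x[m],[2,25,50,75,90,98]).round(1) if m.sum() else '','y',np.percentile(y[m2],[2,25,50,75,90,98]).round(1) if m2.sum() else '')
E
```

```text
-5 6 135 x [-49.2  40.4  46.9  53.1  57.4  59.4] y [33.2 37.9 44.6 52.4 56.8 59.5]
10 18 21 x [-48.6 -19.7   6.5  27.4  39.7  40.6] y [30.8 35.  37.1 39.4 41.6 42.3]
22 32 224 x [-59.1 -41.1  -2.   24.9  36.1  39.8] y [-30.2 -16.7  26.7  34.7  37.6  40.4]
32 40 178 x [-56.2 -40.3 -22.8   1.1  17.2  28.7] y [-29.8 -23.    8.7  26.5  31.2  38.5]
45 51 65 x [-29.9 -22.3   4.5  23.   28.   31. ] y [-29.8  -0.4  18.5  25.8  28.8  29.9]
51 58 70 x [-29.9 -25.2  -0.6  25.9  29.4  31.4] y [-23.5  -5.6  19.4  25.4  28.3  31.1]
90 96 14 x [-21.8 -12.9  -0.7   5.7  16.2  20.1] y [11.7 16.9 19.1 20.7 21.1 21.2]
96 106 29 x [-22.9 -14.   -3.1   8.   17.9  20.7] y [12.4 17.6 19.2 20.7 21.7 22.7]
106 116 30 x [-21.2 -12.2   0.7  10.4  18.9  20.9] y [14.4 18.3 19.7 21.8 23.6 25.5]
120 126 4 x [-20.7 -15.3 -11.9  -9.1  -6.4  -4.9] y [17.2 18.1 19.8 21.  23.  24.3]
126 140 11 x [-31.8 -30.5 -16.8   0.3  22.9  27.3] y [17.2 21.2 24.6 26.4 29.2 31.3]
140 150 9 x [-20.3 -14.8  28.8  29.5  29.7  29.8] y [19.  25.3 33.5 37.1 38.9 40.2]
150 160 13 x [-30.2 -17.5  12.4  27.9  28.6  29.2] y [18.2 24.5 34.8 36.5 38.7 42. ]
```

Request:
step_arm(series=[0.9,-0.4,-15,0,1,0,0,-15,0,1,0,0,-10,0,1,0,0,-8,0,1,0,0,0,0,1])

```text
clock: 5.7
eef_pos: [649.3, -233.8, 110.7]
eef_rot: [3.142, -0.001, 2.776]
wrist_force: [0.2, 0.5, -3.5]
finger_gap: 45.7
finger_force: 25.0
```

Request:
step_arm(series=[0,0,-8,0,1,0,0,-7,0,1,0,0,-5,0,1,0,0,-2,0,1,0,0,-1,0,1,0,0,0,0,1])

```text
clock: 6.45
eef_pos: [649.6, -233.9, 88.8]
eef_rot: [-3.142, 0.0, 2.776]
wrist_force: [-1.7, 0.7, -1.3]
finger_gap: 46.0
finger_force: 25.0
```

Request:
step_arm(series=[0,0,-1,0,1,0,0,-1,0,1,0,0,0,0,1])

```text
clock: 6.82
eef_pos: [649.8, -234.1, 88.6]
eef_rot: [-3.141, 0.002, 2.776]
wrist_force: [-7.5, 1.4, 12.4]
finger_gap: 45.5
finger_force: 25.0
```

Request:
step_arm(series=[0,0,0,0,0,0,0,0,0,0,0,0,0,0,0,0,0,0,0,0,0,0,0,0,0,0,0,20,0,0,0,0,40,0,0,0,0,50,0,0,0,0,0,0,0])

```text
clock: 7.95
eef_pos: [650.8, -234.4, 202.8]
eef_rot: [-3.141, 0.009, 2.776]
wrist_force: [0.2, -0.2, 0.7]
finger_gap: 93.8
finger_force: 0.0
```

Request:
step_arm(series=[0.6,33.1,0,0.0445,0,0.6,33.1,0,0.0445,0,0.6,33.1,0,0.0445,0,0.6,33.1,0,0.0445,0,0.6,33.1,0,0.0445,0,0.6,33.1,0,0.0445,0,0.6,33.1,0,0.0445,0,0.6,33.1,0,0.0445,0,0,0,0,0,0,0,0,0,0,0])

```text
clock: 9.2
eef_pos: [654.2, 30.3, 196.5]
eef_rot: [-3.141, -0.0, 3.131]
wrist_force: [0.3, -0.1, 1.1]
finger_gap: 94.0
finger_force: 0.0
```

```bash
python3 - <<'E'
from h import *
im,d=snap('top'); ims,ds=snap('scene'); W=cloud('top',d)
c=(648.4,-234)
m=(np.hypot(W[...,0]-c[0],W[...,1]-c[1])<45)&(W[...,2]>88)&(W[...,2]<110)
q=W[m]; print(m.sum(),cv2.minAreaRect(q[:,:2].astype(np.float32)),np.median(q[:,2]),manip.read_state()['eef_pos'])
a=cv2.resize(im[150:260,310:430],(400,367),interpolation=cv2.INTER_CUBIC)
b=cv2.resize(ims[140:290,200:360],(400,375),interpolation=cv2.INTER_CUBIC)[:367]
cv2.imwrite('pics/c3.png',np.hstack([a,b]))
E
```

```text
548 ((648.3320922851562, -232.88192749023438), (58.30500411987305, 60.94266128540039), 70.45702362060547) 95.09051590273685 [654.27696931  29.8628076  196.48220166]
```

View pics/c3.png

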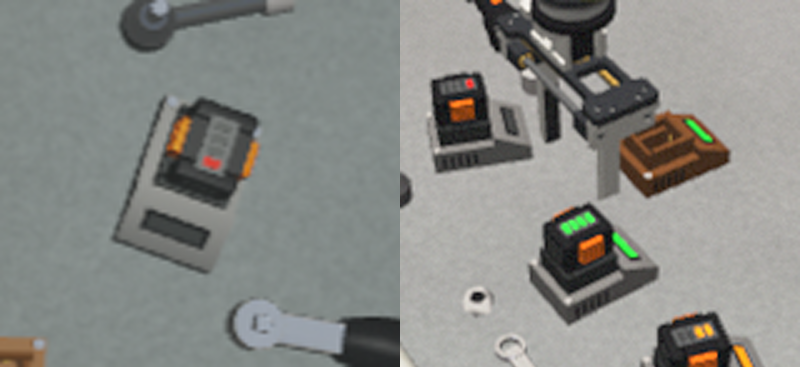

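The flat pack is seated: its top is at 95.1 mm, the same as the charged pack, and both its catches are out. The gripper is now above the charged pack.

Request:
step_arm(series=[0.5,0,-30,0,0,0,0,-30,0,0,0,0,-30,0,0,0,0,-13,0,0,0,0,-5,0,0,0,0,0,0,0,0,0,0,0,1,0,0,0,0,1,0,0,0,0,1,0,0,0,0,1,0,0,0,0,1,0,0,0,0,1], squeeze=25)

```text
clock: 10.8
eef_pos: [654.9, 30.3, 88.8]
eef_rot: [-3.141, 0.0, 3.132]
wrist_force: [-1.7, -4.5, 3.7]
finger_gap: 45.5
finger_force: 25.0
```

Request:
step_arm(series=[0,0,3,0,1,0,0,4,0,1,0,0,5,0,1,0,0,0,0,1])

```text
clock: 11.3
eef_pos: [654.4, 30.4, 100.1]
eef_rot: [-3.141, -0.001, 3.132]
wrist_force: [-1.2, -5.6, -2.1]
finger_gap: 45.8
finger_force: 25.0
```

Request:
step_arm(series=[0,0,8,0,1,0,0,12,0,1,0,0,20,0,1,0,0,20,0,1,0,0,20,0,1,0,0,15,0,1,0,0,10,0,1,0,0,4,0,1,0,0,0,0,1,0,0,0,0,1,0,0,0,0,1,0,0,0,0,1])

```text
clock: 12.8
eef_pos: [654.8, 30.9, 209.2]
eef_rot: [-3.142, -0.0, 3.132]
wrist_force: [-0.7, 0.0, -2.9]
finger_gap: 45.2
finger_force: 24.9
```

```bash
python3 - <<'E'
from h import *
ims,ds=snap('scene')
print(manip.read_state()['eef_pos'])
cv2.imwrite('pics/c4.png',cv2.resize(ims[110:320,180:400],(629,600),interpolation=cv2.INTER_CUBIC))
E
```

```text
[654.76370923  30.94759571 209.29539887]
```

View pics/c4.png

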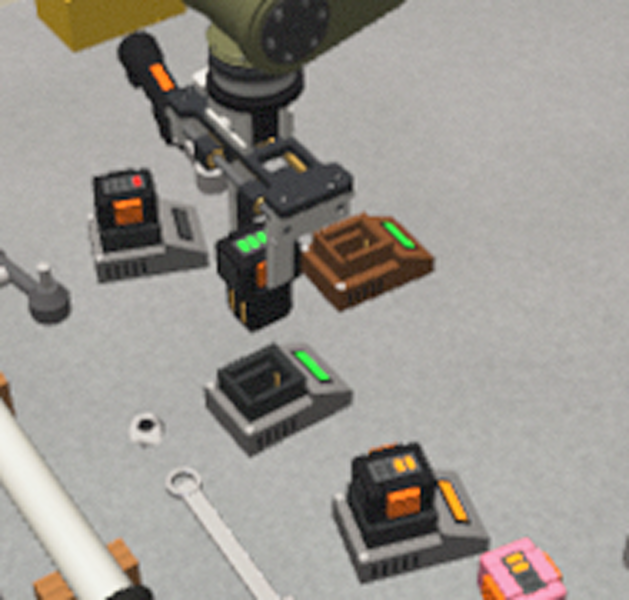

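The charged pack is held about 130 mm above the bench, over its now-empty charger at (280,390). The flat pack stays seated at (130,210), and the busy pack hasn't moved.

```bash
python3 -c "
from cell import manip
print(manip.sign_off())"
```

```text
the job is handed in; nothing more can be done
None
```

I handed the job in at about 13 s: the flat pack is latched in the empty charger, and the charged pack is held by its pinched catches about 130 mm above the bench, over its charger; the hand-in returned no verdict.

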